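# Load the specimen jar into the tilted mixer and latch the retaining hook

### The arm

A 7-joint arm with a two-finger parallel gripper is mounted at the origin on the work surface. World frame = base frame: x ahead of the robot, y to its left, z up, the work surface at z = 0. Lengths are in m, angles in rad, forces in N, time in s.
With the tool pointing down it reaches from about 0.375 to 0.925 m from the base axis. Payload 3.1 kg.
Tool frame: the origin (TCP) lies between the finger pads; the fingertips stand 19 mm ahead of it and the grasp point (between the pads) is the TCP; z points along the fingers, y is the direction in which the jaws open and shut (so a half turn about z gives the same grasp; the last joint's range is limited). The gripper opens to 85 mm and grips with 20 to 120 N. Pads are 22 mm wide; open, the fingers measure 114 mm over their backs; the gripper's body (76 mm by 85 mm) begins 54 mm behind the grasp point. The pads swing forward as they close: fully open they stand 13 mm farther back than shut.
Start: joints at [1.183, 0.383, 0.044, 1.598, -0.018, 1.161, -0.05], TCP at [0.186, -0.623, 0.25] pointing down, gripper open.
Joint ranges: [-2.61, 2.61], [-0.41, 2.15], [-1.48, 1.57], [0, 2.5], [-1.57, 4.71], [0.05, 1.97], [-2.85, 2.85]. Speed limits (rad/s): [2.79, 2.79, 3.14, 3.14, 3.14, 3.14, 3.14].

### API

Orientations are given as a unit quaternion [x, y, z, w].
In Python, from bench import move_ptp, movel, move_j, move_gripper, pause, inverse_kinematics, read_camera, camera_params, MotionError, sign_off, look_for, tip_of, read_time_s, read_qpos, read_joint_vel, read_effort, read_eef_pos, read_tcp_rot, read_ft_force, read_ft_torque, read_finger_gap gives the robot as it stands. Calls block until the motion is done:
- move_ptp(position, orientation): joint-space move of the TCP to a pose.
- movel(position, orientation=None, speed=0.15): straight line of the TCP; orientation=None keeps the orientation; speed is the mean speed in m/s.
- move_j(angles): joint-space move.
- move_gripper(opening, effort=None): finger opening in m; effort is the grip in N (None keeps the last); returns when the fingers have stopped.
- pause(seconds).
- inverse_kinematics(position, orientation): joint angles nearest the present ones, or None.
- read_camera(name): name is "scene" or "top" or "wrist"; returns the picture (400x640x3 uint8, red, green, blue); there is no depth.
- camera_params(name): a dict with "K" (3x3 intrinsics, pixels), "dist_coeffs" ([k1, k2, p1, p2, k3] as OpenCV has them; the pictures are not rectified), "camera_from_world" (4x4, takes a point from world to camera coordinates). Camera axes: x right, y down, z forward; pixel columns grow to the right and rows downward; lengths in m; the calibration is good to about 2 mm. A picture is of the moment at which its call begins: read the wrist's pose just before it. camera_params takes no time and is no camera call; for the wrist camera it gives the pose at the moment of the call.
A pose or a line that the arm cannot do raises MotionError and nothing moves.
- sign_off(): hands the job in, once; it reports no verdict.
Trained networks look in the newest picture that a camera, given by its name, has taken for a name from the list of things; names that differ only in an ending like _2 or _b are one class to them, and where a whole thing is asked for, a point or a joint stands for the part that bears it (a point fixed in the world has none). Each returns a list of dicts, best first, with "confidence" (0 to 1); they miss things now and then, are a little off and sometimes report something else, mostly with a low value. They report only what shows in the picture. A call takes as long as a camera call. They do not tell look-alikes from the thing itself.
- look_for(camera, name): "at" ([column, row] in pixels, amid what is visible of it).
- tip_of(camera, name): "at" ([column, row] in pixels: a listed point, or the origin of a listed thing).
Readings, each from a call of its own:
- read_time_s(): time.
- read_qpos(): joint angles.
- read_joint_vel(): joint speeds.
- read_effort(): joint torques, N m.
- read_eef_pos(): TCP position.
- read_tcp_rot(): TCP orientation.
- read_ft_force(): force on the tool from outside, world axes, zero at the start.
- read_ft_torque(): the same for the moment, N m.
- read_finger_gap(): finger opening in m.
Only numpy, scipy, OpenCV 4.12 (cv2) and the standard library are available. Lean on these libraries where they do the work, as an engineer would, in place of code of your own. Each camera call takes 0.05 s, during which the arm holds its last target.

### The job

Pick the tall, medium-width specimen jar (not the slim one or the squat one) off the tray and put it, lid up and fully home, into the tilted cup of the mixer while the retaining hook is still swung open. Then swing the hook over the jar until it rests fully down in its catch, and let go. Do not turn the jar over, and leave the other two jars and the slide box standing where they are.

Things in the scene. Friction and masses are not known exactly. Their poses are not given: they have to be found in the camera images.
- jar: The specimen jar to load: round, 70 mm tall, white body 44 mm in diameter, red lid 49 mm in diameter over the top 16 mm, about 90 g, loose. Origin: centre of its underside; z along its axis to the lid. It stands upright on the tray, in any of three places in the row.
- jar_slim: Bystander jar, same materials: 62 mm tall, body 26 mm, lid 31 mm in diameter. Origin: centre of its underside.
- jar_squat: Bystander jar, same materials: 40 mm tall, body 62 mm, lid 67 mm in diameter. Origin: centre of its underside.
- slide_box: Bystander: closed grey slide box, 34 x 84 x 30 mm (x, y, z). Origin: centre of its underside.
- tray: Fixed low tray, 180 x 340 mm (x, y), rim 12 mm high, floor 5 mm thick. Origin: centre of its underside. The three jars stand on its floor in a row along its y, about 110 mm apart.
- mixer: Fixed bench mixer. Origin on the table; housing 150 x 130 x 45 mm (x, y, z), centred 20 mm to +x of the origin; x points away from its front. It carries the tilted head, whose origin lies 90 mm straight above this one.
- head: The mixer's fixed head, tilted 30 degrees: its z axis (the cup's axis, out of the mouth) leans from vertical towards the mixer's front, -x. Its y is the mixer's y (level); its x runs up-slope to the rear. Origin: centre of the cup's underside, on an 80 x 116 x 10 mm plate. Nothing stands beside the cup towards +x or -x: fingers closing along the head's x, coming in along its -z, are free.
- seat (a point): Centre of the cup's inner floor, where the centre of the jar's underside belongs (head coordinates 0, 0, 5 mm). A jar fully home has its lid top 70 mm above this point along the head's z, and slides home by itself once it is in the cup.
- mouth (a point): Centre of the round cup's rim (head coordinates 0, 0, 40 mm). Bore 48 mm in diameter, flaring to about 54 mm over the last 8 mm; outer diameter 56 mm, 62 at the rim.
- hook_hinge (a point): Point on the hook's hinge axis, in the middle of the hinge post (head coordinates 0, 42, 84 mm). The axis is the head's x. The post is 26 x 14 mm in head x and y and reaches z = 92 mm.
- catch (a point): The catch: where the closed hook's centre line lies between the two steel cheeks of a fork (head coordinates 0, -42, 84 mm). Fork 26 x 12 mm in head x and y, its cheeks reach z = 90 mm, its 16 mm slot has its bottom at z = 79 mm.
- hook_tab (a point): Middle of the thumb tab at the hook's free end, 116 mm from the hinge axis: the place to pinch or push. Tab 16 mm wide (along the head's x), 8 mm thick, 40 mm long (94 to 134 mm from the hinge); the rest of the hook is a flat dark steel bar 12 mm wide, 8 mm thick.
- hook (a joint): Angle a of the hook, rad. 0 = closed against its stop: the bar lies along the head's -y over the jar's lid and in the catch, the tab beyond it. Grows as it swings up and over to the +y side: tab at head y = 42 - 116 cos a, z = 84 + 116 sin a (mm). Range 0 to 2.6, starts at 1.95 to 2.5. Friction 0.06 N m (0.5 N at the tab): stays where left, does not fall shut. A jar not home blocks it.
There are look-alikes about, which are no part of the job. Of the things that look like the mixer, the larger one is meant. What is shaped like the jar but purple is not meant.

How it is judged:
On the way, in this order (a step that is already met when the one before it is completed fails the run):
1. the jar is fully home in the cup while the hook is still open (more than 1.2 rad) (distance between jar and seat below 0.006 m and angle between the z axis of jar and the z axis of head, either way round below 0.17 rad and value of joint hook above 1.2 rad), for 0.2 s.
2. the hook lies down in its catch over the jar (distance between jar and seat below 0.006 m and angle between the z axis of jar and the z axis of head, either way round below 0.17 rad and value of joint hook below 0.05 rad), for 0.2 s.
At the end, for the whole second after the job is handed in: The jar's underside centre is within 6 mm of the centre of the cup's floor and its axis within 0.17 rad of the cup's, lid outwards, at rest; the hook is within 0.05 rad of fully closed; the two other jars and the slide box are within 30 mm of where they started (all of step 2 and linear speed of jar below 0.02 m/s and distance of each of jar_slim, jar_squat, slide_box from where it was at the start of the episode below 0.03 m); the robot touches nothing.
It fails at once if the slim jar is moved more than 30 mm or tipped more than 0.5 rad (distance of jar_slim from where it was at the start of the episode above 0.03 m or angle between jar_slim's own z axis and vertical above 0.5 rad).
It fails at once if the squat jar is moved more than 30 mm or tipped more than 0.5 rad (distance of jar_squat from where it was at the start of the episode above 0.03 m or angle between jar_squat's own z axis and vertical above 0.5 rad).
It fails at once if the slide box is moved more than 30 mm or tipped more than 0.5 rad (distance of slide_box from where it was at the start of the episode above 0.03 m or angle between slide_box's own z axis and vertical above 0.5 rad).
It fails at once if the jar is turned over (more than 1.4 rad from upright) (angle between jar's own z axis and vertical above 1.4 rad).
It also fails if it takes over 72 s, if anything falls off the work surface, if the arm or the gripper's body presses on something with over 40 N, if the wrist force passes 120 N, or if a joint passes its speed limit or range.

## Working session

There is one attempt and no reset: what is moved stays moved. The work goes in short steps, each a Python script; the robot and the scene stay as the last script left them, time stands still between calls to the robot, and variables do not carry over. Pictures are saved under pics/ and viewed, and the job is handed in when it is done.

```bash
mkdir -p pics; ls; python3 - <<'E'
from bench import *
import cv2, numpy as np
print(read_time_s(), read_eef_pos(), read_tcp_rot(), read_qpos())
for c in ["scene","top","wrist"]:
    im=read_camera(c); cv2.imwrite(f"pics/{c}0.png",im[:,:,::-1])
    p=camera_params(c); print(c,p["K"],p["dist_coeffs"],np.round(p["camera_from_world"],4))
    for n in ["jar","jar_slim","jar_squat","slide_box","tray","mixer","head","mouth","seat","hook_hinge","catch","hook_tab"]:
        print(n,[(np.round(d["at"]).astype(int).tolist(),round(d["confidence"],2)) for d in tip_of(c,n)[:4]])
print(read_time_s())
E
```

```text
pics
0.0 [ 0.18549543 -0.62203507  0.24885964] [ 9.89511532e-01  1.44447720e-01 -2.62426467e-04 -1.31009576e-03] [ 1.1832123   0.38387846  0.04379484  1.59957133 -0.01788883  1.1612069
 -0.04989468]
scene [[426.85580477   0.         318.08134309]
 [  0.         426.85580477 199.15639311]
 [  0.           0.           1.        ]] [-0.01817592  0.          0.          0.          0.        ] [[ 0.5862  0.8101  0.0117 -0.2874]
 [ 0.5883 -0.4157 -0.6936 -0.2968]
 [-0.557   0.4134 -0.7203  1.3421]
 [ 0.      0.      0.      1.    ]]
jar [([326, 208], 0.93), ([288, 231], 0.9)]
jar_slim [([195, 268], 0.89)]
jar_squat [([244, 251], 0.62)]
slide_box [([351, 297], 0.81)]
tray [([250, 249], 0.68)]
mixer [([422, 212], 0.9), ([428, 189], 0.64), ([358, 152], 0.56)]
head [([360, 137], 0.9), ([428, 189], 0.75)]
mouth [([356, 122], 0.83), ([427, 165], 0.72)]
seat [([433, 182], 0.82), ([357, 131], 0.78)]
hook_hinge [([441, 145], 0.69), ([360, 108], 0.59)]
catch [([411, 158], 0.9), ([344, 116], 0.88), ([194, 271], 0.71)]
hook_tab [([452, 94], 0.72), ([338, 116], 0.46)]
top [[428.8151469    0.         
[... 598 characters left out ...]
8), ([168, 306], 0.57)]
seat [([175, 294], 0.81), ([184, 172], 0.77), ([150, 179], 0.38)]
hook_hinge [([152, 312], 0.77)]
catch [([182, 313], 0.95), ([186, 187], 0.84)]
hook_tab [([196, 314], 0.79), ([186, 173], 0.75), ([92, 188], 0.66)]
wrist [[355.4973358    0.         315.20643166]
 [  0.         355.4973358  199.17001956]
 [  0.           0.           1.        ]] [-0.04824673  0.          0.          0.          0.        ] [[ 0.285  -0.9585 -0.0013 -0.649 ]
 [-0.9246 -0.2753  0.2633 -0.0343]
 [-0.2528 -0.0739 -0.9647  0.3788]
 [ 0.      0.      0.      1.    ]]
jar []
jar_slim []
jar_squat []
slide_box []
tray []
mixer []
head []
mouth []
seat []
hook_hinge []
catch []
hook_tab []
1.95
```

View pics/scene0.png

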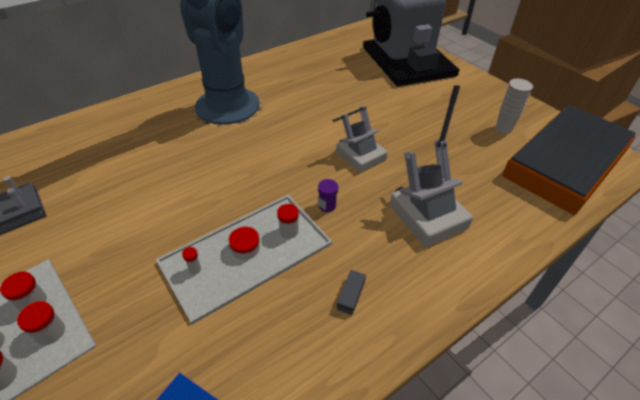

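View pics/top0.png

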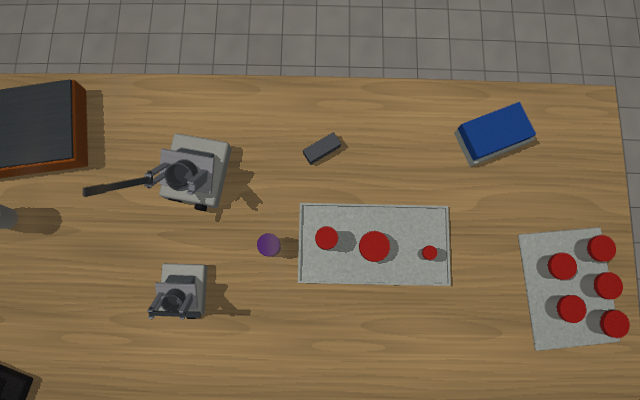

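The target jar is the red lid at about (288,214) in scene and (326,238) in top. The larger mixer is at about (430,200) in scene and (190,175) in top, with its hook open and the tab at (455,90) and (90,190). The decoys are the purple jar and the small mixer. I'll zoom in on the mixer.

```bash
python3 - <<'E'
import cv2, numpy as np
a=cv2.imread("pics/scene0.png")[80:250,370:490]; b=cv2.imread("pics/top0.png")[120:220,75:245]
a=cv2.resize(a,None,fx=3.5,fy=3.5,interpolation=cv2.INTER_CUBIC); b=cv2.resize(b,None,fx=4.5,fy=4.5,interpolation=cv2.INTER_CUBIC)
cv2.imwrite("pics/cs.png",a);cv2.imwrite("pics/ct.png",b)
E
```

```text
(no output)
```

View pics/cs.png

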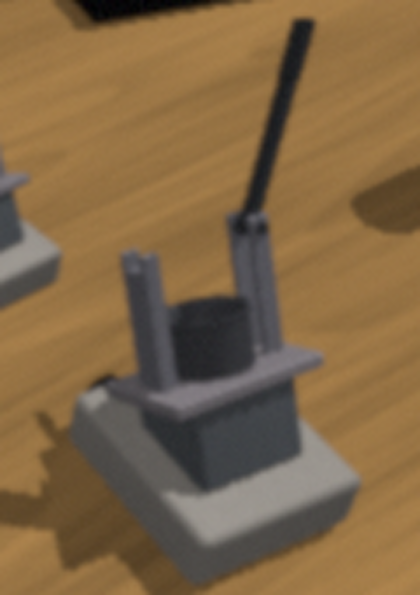

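View pics/ct.png

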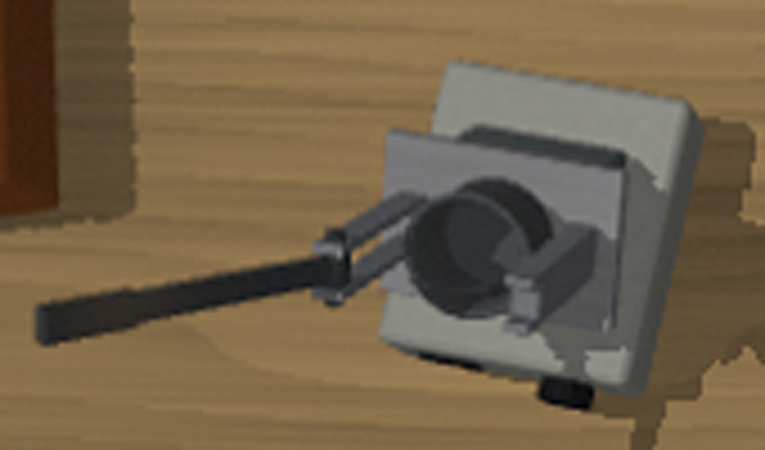

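```bash
cat > h.py <<'E'
from bench import *
import numpy as np, cv2
from scipy.optimize import least_squares
from scipy.spatial.transform import Rotation as R
def proj(P,p):
    T=p["camera_from_world"]; 
    return cv2.projectPoints(np.atleast_2d(np.asarray(P,float)),cv2.Rodrigues(T[:3,:3])[0],T[:3,3],p["K"],np.asarray(p["dist_coeffs"]))[0].reshape(-1,2)
def onplane(px,z,p):
    u=cv2.undistortPoints(np.array([[px]],float),p["K"],np.asarray(p["dist_coeffs"]))[0,0]
    T=p["camera_from_world"];Rt=T[:3,:3].T;c=-Rt@T[:3,3];d=Rt@np.array([u[0],u[1],1])
    return c+d*(z-c[2])/d[2]
def tri(o):  # [(px,params)]
    def f(X): return np.concatenate([proj(X,p)[0]-px for px,p in o])
    r=least_squares(f,[.55,0,.1]); return r.x,np.abs(r.fun).max()
def headT(x,y,yaw):
    Rm=R.from_euler("z",yaw); Rh=Rm*R.from_euler("y",-np.pi/6)
    return Rh.as_matrix(),np.array([x,y,.09])
E
cat > fit.py <<'E'
from h import *
S=camera_params("scene");T=camera_params("top")
obs={"S":{"hinge":(441.4,143.4),"catch":(410.4,156),"tabend":(456,86.5),"mouth":(430,168.6)},
"T":{"hinge":(149,179.6),"catch":(191.2,186.7),"tabend":(83.9,192.2),"mouth":(181.4,175.1),
 "c1":(175,133.8),"c2":(229.9,142.9),"c3":(215,206.2),"c4":(159.9,195.1)}}
def pts(v):
    x,y,yaw,a=v; Rh,o=headT(x,y,yaw); Rm=R.from_euler("z",yaw).as_matrix(); h=lambda *q:o+Rh@(np.array(q)/1e3); m=lambda *q:np.array([x,y,0])+Rm@(np.array(q)/1e3)
    return {"hinge":h(0,42,84),"catch":h(0,-42,84),"tabend":h(0,42-134*np.cos(a),84+134*np.sin(a)),"mouth":h(0,0,40),
     "c1":m(95,65,45),"c2":m(95,-65,45),"c3":m(-55,-65,45),"c4":m(-55,65,45)}
def res(v):
    P=pts(v); return np.concatenate([(proj(P[k],c)[0]-px)*(.4 if k[0]=="c" and k[1].isdigit() else 1) for c,n in((S,"S"),(T,"T")) for k,px in obs[n].items()])
for y0 in (-.2,-.4,.2,.4):
  for yaw0 in (0,1.5,-1.5,3):
    r=least_squares(res,[.6,y0,yaw0,2.2],loss="soft_l1",f_scale=2)
    if y0==-.2 and yaw0==0 or r.cost<0: best=r
    print(np.round(r.x,4),round(r.cost,2))
i=0;f=res(best.x)
for n in "ST":
    for k in obs[n]: print(n,k,np.round(f[i:i+2],1)); i+=2
for k in ("hinge","catch","tabend","mouth"): print(k,pts(best.x)[k], tri([(obs["S"][k],S),(obs["T"][k],T)]))
# jar by red blobs
for n,p in(("scene",S),("top",T)):
    im=cv2.imread(f"pics/{n}0.png"); m=((im[:,:,2]>110)&(im[:,:,1]<50)&(im[:,:,0]<50)).astype(np.uint8)
    N,_,st,ce=cv2.connectedComponentsWithStats(m)
    for j in range(1,N):
        if st[j,4]>40: print(n,st[j],np.round(ce[j],1),np.round(onplane(ce[j],.07,p),3), np.round(onplane(ce[j],.075,p),3))
print("box",onplane(onp:=(322,149),.03,T))
E
python3 fit.py
```

```text
[ 0.681   0.1764 -0.1526  2.068 ] 10.18
[ 0.681   0.1764 -0.1526  2.068 ] 10.18
[ 0.681   0.1764 -0.1526  2.068 ] 10.18
[0.681  0.1764 6.1306 2.068 ] 10.18
[ 0.681   0.1764 -0.1526  2.068 ] 10.18
[ 0.681   0.1764 -0.1526  2.068 ] 10.18
[ 0.681   0.1764 -0.1526  2.068 ] 10.18
[-0.919   1.9999  2.532   3.9309] 4685.91
[ 0.681   0.1764 -0.1526  2.068 ] 10.18
[ 0.681   0.1764 -0.1526  2.068 ] 10.18
[ 0.681   0.1764 -0.1526  2.068 ] 10.18
[0.681  0.1764 6.1306 2.068 ] 10.18
[ 0.681   0.1764 -0.1526  2.068 ] 10.18
[ 0.681   0.1764 -0.1526  2.068 ] 10.18
[ 0.681   0.1764 -0.1526  2.068 ] 10.18
[0.681  0.1764 6.1306 2.068 ] 10.18
S hinge [-1.1  1.1]
S catch [-0.7 -0.8]
S tabend [ 0.4 -1.4]
S mouth [-2.  -0.1]
T hinge [ 0.7 -1. ]
T catch [ 0.1 -0.9]
T tabend [ 0.2 -0.4]
T mouth [-2.6  0.9]
T c1 [-0.7 -1.1]
T c2 [-0.5 -1. ]
T c3 [-0.1 -0.6]
T c4 [-0.9 -0.2]
hinge [0.64582426 0.22434504 0.16274613] (array([0.64462055, 0.22642912, 0.16336164]), np.float64(0.792940342691054))
catch [0.63305624 0.14132108 0.16274613] (array([0.63268608, 0.14316173, 0.15894467]), np.float64(0.4693686480686097))
tab
[... 700 characters left out ...]
6.2 237.5] [ 0.547 -0.125  0.07 ] [ 0.547 -0.125  0.075]
top [360 231  30  31 706] [374.2 245.9] [ 0.532 -0.227  0.07 ] [ 0.531 -0.226  0.075]
top [591 235  25  26 504] [602.8 247.9] [ 0.536 -0.723  0.07 ] [ 0.535 -0.72   0.075]
top [423 246  14  14 154] [429.6 252.3] [ 0.52  -0.344  0.07 ] [ 0.52  -0.342  0.075]
top [551 253  26  27 535] [563.4 265.9] [ 0.496 -0.632  0.07 ] [ 0.496 -0.629  0.075]
top [597 273  26  26 524] [609.7 285.4] [ 0.456 -0.732  0.07 ] [ 0.456 -0.728  0.075]
top [560 295  26  28 554] [572.6 308.6] [ 0.407 -0.646  0.07 ] [ 0.407 -0.643  0.075]
top [604 311  25  27 532] [616.1 323.8] [ 0.376 -0.739  0.07 ] [ 0.377 -0.736  0.075]
box [ 0.75364338 -0.11396788  0.03      ]
```

```bash
cat >> h.py <<'E'
MX=[0.681,0.1764,-0.1526,2.068]
def toolq(flip=1,MX=MX):
    Rh,o=headT(*MX[:3]); z=-Rh[:,2]; y=Rh[:,0]*flip; x=np.cross(y,z)
    return R.from_matrix(np.c_[x,y,z]).as_quat()
def downq(yaw): # tool y dir angle
    y=np.array([np.cos(yaw),np.sin(yaw),0]);z=np.array([0,0,-1.]);x=np.cross(y,z)
    return R.from_matrix(np.c_[x,y,z]).as_quat()
def hp(*q,MX=MX):
    Rh,o=headT(*MX[:3]); return o+Rh@(np.array(q)/1e3)
E
python3 - <<'E'
from h import *
p=camera_params("wrist")["camera_from_world"]; q=R.from_quat(read_tcp_rot()); t=read_eef_pos()
c=-p[:3,:3].T@p[:3,3]
print("cam in tool",q.inv().apply(c-t),"view dir",q.inv().apply(p[2,:3]))
print("downq0",downq(0),"cam x axis in tool",q.inv().apply(p[0,:3]))
t=read_time_s()
for f in (1,-1):
    yaw=MX[2]+(0 if f==1 else np.pi)
    print(f,"cam dir",R.from_quat(toolq(f)).as_matrix()[:,0])
    for nm,P,Q in (("hover",(.547,-.125,.2),downq(yaw)),("grasp",(.547,-.125,.067),downq(yaw)),("mouth",hp(0,0,120),toolq(f)),("seat",hp(0,0,67),toolq(f)),("far",hp(0,0,200),toolq(f)),
      *[(f"a{a}",hp(0,42-116*np.cos(a),84+116*np.sin(a)),toolq(f)) for a in(2.5,2.07,1.5,1,.5,0)],("a2app",hp(0,97,300),toolq(f)),("look",hp(0,-80,260),toolq(f))):
        j=inverse_kinematics(P,Q); print(nm,np.round(P,3),None if j is None else np.round(j,2))
print(read_time_s()-t)
E
```

```text
cam in tool [ 0.06618413 -0.00043051 -0.12332115] view dir [-0.26334511 -0.00145114  0.9647006 ]
downq0 [0.70710678 0.70710678 0.         0.        ] cam x axis in tool [-8.15931800e-04  9.99998846e-01  1.28149962e-03]
1 cam dir [0.15200843 0.9883792  0.        ]
hover [ 0.547 -0.125  0.2  ] [ 0.59  0.31 -0.52  1.84  0.18  1.03 -0.15]
grasp [ 0.547 -0.125  0.067] [ 0.56  0.5  -0.49  1.92  0.33  0.8  -0.26]
mouth [0.622 0.186 0.194] [ 0.22  0.36 -0.82  1.97  0.98  0.72 -1.37]
seat [0.648 0.181 0.148] [ 0.1   0.44 -0.66  1.95  1.06  0.65 -1.43]
far [0.582 0.192 0.263] [ 0.22  0.17 -0.82  1.99  0.71  0.75 -1.18]
a2.5 [0.626 0.321 0.223] [-0.2   0.4  -0.61  1.79  0.88  0.85 -1.43]
a2.07 [0.604 0.287 0.251] [-0.15  0.3  -0.61  1.86  0.79  0.83 -1.34]
a1.5 [0.587 0.225 0.263] [ 0.15  0.22 -0.82  1.94  0.76  0.8  -1.26]
a1 [0.588 0.17  0.247] [ 0.45  0.24 -1.04  2.01  0.83  0.75 -1.23]
a0.5 [0.603 0.128 0.211] [ 0.2   0.21 -0.66  2.05  0.77  0.6  -1.15]
a0 [0.628 0.11  0.163] [ 0.25  0.34 -0.68  2.04  0.97  0.56 -1.28]
a2app [0.547 0.295 0.35 ] [ 0.02  0.13 -0.83  1.83  0.63  0.99 -1.23]
lo
[... 322 characters left out ...]
93  1.65]
seat [0.648 0.181 0.148] [ 0.51  0.75 -1.25  1.94  1.42  1.    1.59]
far [0.582 0.192 0.263] [ 0.56  0.3  -1.23  1.98  0.9   0.85  1.84]
a2.5 [0.626 0.321 0.223] [ 0.23  0.69 -1.24  1.77  1.27  1.16  1.55]
a2.07 [0.604 0.287 0.251] [ 0.31  0.54 -1.24  1.84  1.13  1.08  1.62]
a1.5 [0.587 0.225 0.263] [ 0.47  0.37 -1.23  1.93  0.97  0.93  1.76]
a1 [0.588 0.17  0.247] [ 0.6   0.32 -1.23  2.    0.94  0.82  1.84]
a0.5 [0.603 0.128 0.211] [ 0.67  0.41 -1.23  2.04  1.07  0.78  1.81]
a0 [0.628 0.11  0.163] [ 0.68  0.61 -1.24  2.03  1.31  0.84  1.7 ]
a2app [0.547 0.295 0.35 ] [ 0.35  0.24 -1.24  1.82  0.78  1.06  1.82]
look [0.54  0.117 0.315] [-0.95 -0.14  0.47  2.12  0.52  0.78  2.21]
0.0
```

```bash
python3 - <<'E'
from h import *
print(read_finger_gap())
move_ptp((.547,-.125,.18),downq(MX[2])); print(read_time_s(),read_eef_pos())
p=camera_params("wrist"); im=read_camera("wrist"); cv2.imwrite("pics/w1.png",im[:,:,::-1])
print(np.round(proj([[.547,-.125,.075],[.547,-.125,.005]],p)))
np.save("w1.npy",p["camera_from_world"])
print([(d["at"],d["confidence"]) for d in tip_of("wrist","jar")],read_time_s())
m=((im[:,:,0]>110)&(im[:,:,1]<50)&(im[:,:,2]<50)).astype(np.uint8)
N,_,st,ce=cv2.connectedComponentsWithStats(m)
for j in range(1,N):
    if st[j,4]>100: print(st[j],ce[j],onplane(ce[j],.075,p))
E
```

```text
0.08526088840983012
4.1667 [ 0.54678874 -0.12723012  0.18000589]
[[316. 203.]
 [316. 180.]]
[([269.7, 34.0], 0.98), ([313.4, 177.9], 0.63)] 4.2667
[ 279  167   71   68 3693] [314.03032765 200.73815326] [ 0.54585859 -0.12346244  0.075     ]
[ 280  280   78   49 2756] [320.0341074  304.57728592] [ 0.53785454 -0.20155795  0.075     ]
```

View pics/w1.png

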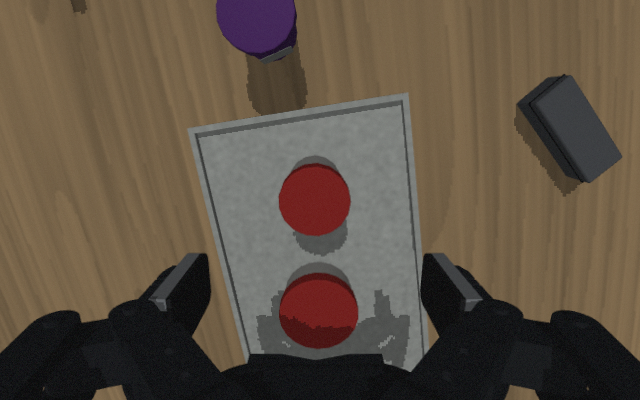

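The wrist view shows the target lid at (314,200), with the purple decoy above it and the squat jar below it at (319,310). Measured position is (0.546, -0.1235), which agrees with the other two cameras. Next is the grasp.

```bash
python3 - <<'E'
from h import *
J=(.5458,-.1238)
q=downq(MX[2])
movel((*J,.067),q,speed=.12); print(read_time_s(),read_eef_pos(),read_ft_force())
move_gripper(.03,40); print(read_time_s(),read_finger_gap(),read_eef_pos())
movel((*J,.22),q,speed=.15); print(read_time_s(),read_finger_gap(),read_eef_pos(),read_ft_force())
p=camera_params("wrist"); im=read_camera("wrist"); cv2.imwrite("pics/w2.png",im[:,:,::-1]); np.save("w2.npy",p["camera_from_world"])
e=read_eef_pos(); T=R.from_quat(read_tcp_rot())
print(proj([e+T.apply([0,0,-.008])],p))
for nm,P in(("look",hp(-90,0,190)),("pre",hp(0,0,150)),("seat",hp(0,0,67))):
    j=inverse_kinematics(P,toolq(-1)); print(nm,np.round(P,3),j)
E
```

```text
5.3583 [ 0.54671353 -0.123888    0.06782075] [-0.56747387  0.37071865  0.89745803]
5.7917 0.047541477062245784 [ 0.5465068  -0.12396308  0.06791951]
6.9583 0.04769115455137254 [ 0.54477071 -0.12370905  0.21864409] [ 0.03235317 -1.00760157 -0.53491527]
[[316.82598071 293.02780621]]
look [0.51  0.203 0.21 ] [ 0.50655979  0.22716029 -1.22961497  2.14943059  0.93650405  0.76257941
  1.65853333]
pre [0.607 0.188 0.22 ] [ 0.52935264  0.47179062 -1.23425219  1.97195687  1.11533384  0.89678724
  1.71078802]
seat [0.648 0.181 0.148] [ 0.5080363   0.74959768 -1.24650019  1.93804007  1.4181241   0.99514843
  1.58512626]
```

View pics/w2.png

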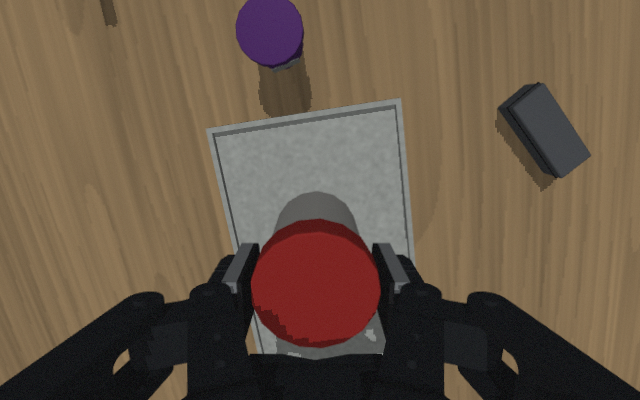

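```bash
python3 - <<'E'
from h import *
im=cv2.imread("pics/w2.png").astype(int); p=camera_params("wrist"); p["camera_from_world"]=np.load("w2.npy")
e=read_eef_pos();T=R.from_quat(read_tcp_rot())
m=((im[:,:,2]>1.8*im[:,:,1]+20)&(im[:,:,2]>1.8*im[:,:,0]+20)).astype(np.uint8); m[:200]=0
c=max(cv2.findContours(m,cv2.RETR_EXTERNAL,cv2.CHAIN_APPROX_NONE)[0],key=cv2.contourArea).reshape(-1,2)
print(c.min(0),c.max(0))
vals={}
for u in (280,300,316,332,350): 
    s=c[c[:,0]==u][:,1]; print(u,s.min(),s.max())
th=np.linspace(0,2*np.pi,200)
for dx in (0,.002,.004,.006):
  for h in (.004,.008,.012):
    P=e+T.apply(np.c_[dx+.0245*np.cos(th),.0245*np.sin(th),0*th-h]); q=proj(P,p); print(dx,h,np.round(q.min(0)),np.round(q.max(0)))
E
```

```text
[250 219] [380 347]
280 230 337
300 221 345
316 219 346
332 222 344
350 230 337
0 0.004 [251. 226.] [382. 343.]
0 0.008 [250. 230.] [384. 350.]
0 0.012 [248. 234.] [386. 357.]
0.002 0.004 [251. 220.] [382. 339.]
0.002 0.008 [249. 224.] [384. 345.]
0.002 0.012 [247. 228.] [387. 352.]
0.004 0.004 [251. 215.] [383. 334.]
0.004 0.008 [249. 219.] [385. 341.]
0.004 0.012 [247. 222.] [387. 348.]
0.006 0.004 [251. 210.] [383. 330.]
0.006 0.008 [249. 213.] [385. 336.]
0.006 0.012 [247. 217.] [387. 343.]
```

```bash
python3 - <<'E'
from h import *
q=toolq(-1)
P=hp(-65,0,215); print(inverse_kinematics(P,q))
move_ptp(P,q); print(read_time_s(),read_finger_gap(),read_eef_pos(),P)
p=camera_params("wrist"); im=read_camera("wrist"); cv2.imwrite("pics/w3.png",im[:,:,::-1]); np.save("w3.npy",p["camera_from_world"])
for k,Q in (("mouth",hp(0,0,40)),("hinge",hp(0,42,84)),("catch",hp(0,-42,84)),("tab",hp(0,42-116*np.cos(2.068),84+116*np.sin(2.068)))): print(k,np.round(proj(Q,p)))
for n in ["mouth","seat","hook_hinge","catch","hook_tab"]:
    print(n,[(d["at"],round(d["confidence"],2)) for d in tip_of("wrist",n)])
print(read_time_s())
E
```

```text
[ 0.56479233  0.15765408 -1.25041738  2.10312107  0.79658437  0.76546643
  1.80563138]
8.7083 0.04769831880884296 [0.51944831 0.20036487 0.24353062] [0.51911174 0.20129771 0.24369546]
mouth [[239. 184.]]
hinge [[231. 249.]]
catch [[223. 140.]]
tab [[197. 416.]]
mouth [([242.8, 188.6], 0.87), ([613.7, 163.8], 0.74)]
seat [([580.3, 165.0], 0.79), ([247.8, 175.5], 0.58), ([317.0, 226.1], 0.29)]
hook_hinge [([232.8, 250.0], 0.76)]
catch [([226.4, 142.4], 0.61)]
hook_tab []
9.0083
```

View pics/w3.png

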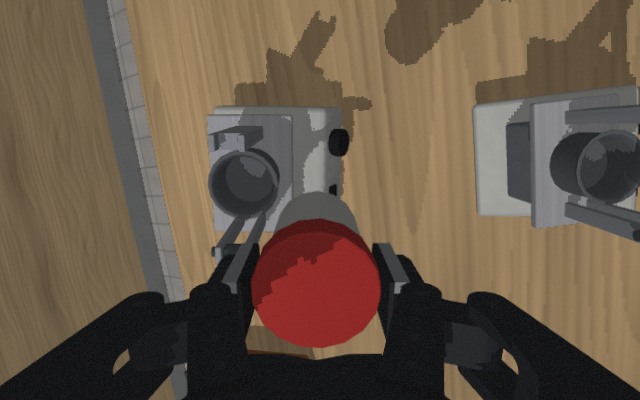

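```bash
cat > ov.py <<'E'
from h import *
import sys
def overlay(src,npy,out,MX,box,s):
    im=cv2.imread(src); p=camera_params("wrist"); p["camera_from_world"]=np.load(npy)
    x0,y0,x1,y1=box; im=cv2.resize(im[y0:y1,x0:x1],None,fx=s,fy=s,interpolation=cv2.INTER_CUBIC)
    th=np.linspace(0,2*np.pi,60)
    def pl(P,c):
        q=((proj(np.array([hp(*a,MX=MX) for a in P]),p)-[x0,y0]+.5)*s).astype(np.int32); cv2.polylines(im,[q],False,c,1)
    pl(np.c_[31*np.cos(th),31*np.sin(th),0*th+40],(0,255,0))
    pl(np.c_[24*np.cos(th),24*np.sin(th),0*th+5],(0,255,255))
    pl([(-40,-58,10),(40,-58,10),(40,58,10),(-40,58,10),(-40,-58,10)],(255,0,255))
    pl([(-13,-48,90),(13,-48,90),(13,-36,90),(-13,-36,90),(-13,-48,90)],(255,255,0))
    pl([(-13,35,92),(13,35,92),(13,49,92),(-13,49,92),(-13,35,92)],(255,255,0))
    cv2.imwrite(out,im)
if __name__=="__main__":
    overlay("pics/w3.png","w3.npy","pics/w3o.png",MX,(190,95,350,270),3.4)
E
python3 ov.py
```

```text
(no output)
```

View pics/w3o.png

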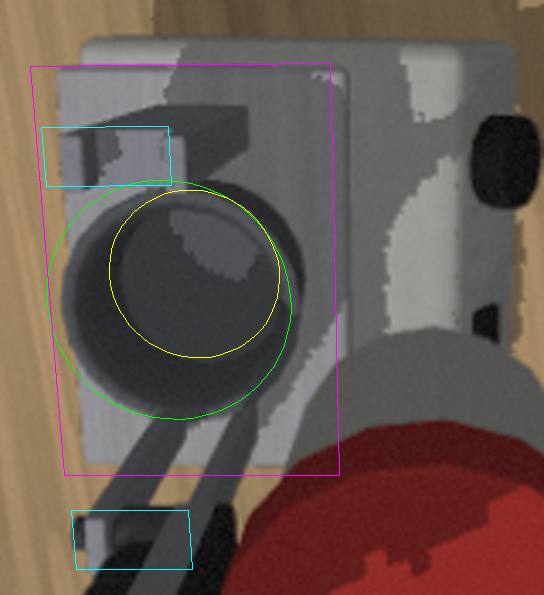

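```bash
cat > fit2.py <<'E'
import io,contextlib
with contextlib.redirect_stdout(io.StringIO()): exec(open("fit.py").read())
from ov import overlay
W=camera_params("wrist"); W["camera_from_world"]=np.load("w3.npy")
c=lambda u,v:np.array([u/3.4+190-.5,v/3.4+95-.5])
hpts=[(0,0,40),(0,-42,90),(-0,0,0)]
ow=[((0,0,40),c(182,301)),((0,-42,90),c(123,161)),((40,-58,0),c(59,69)),((-40,-58,0),c(348,69)),((40,58,0),c(84,466))]
def resw(v): return np.concatenate([proj(hp(*a,MX=v),W)[0]-px for a,px in ow])
rw=least_squares(lambda v:resw([*v,2.07]),[.681,.176,-.15],loss="soft_l1")
print("wrist only",np.round(rw.x,4),np.round(rw.fun,1))
rj=least_squares(lambda v:np.concatenate([res(v),resw(v)]),best.x,loss="soft_l1",f_scale=2)
print("joint",np.round(rj.x,4)); print(np.round(resw(rj.x),1))
overlay("pics/w3.png","w3.npy","pics/w3p.png",[*rw.x,2.07],(190,95,350,270),3.4)
E
sed -i 's/58,10)/58,0)/g' ov.py; python3 fit2.py
```

```text
wrist only [ 0.6767  0.1776 -0.16  ] [ 0.1  1.9  0.4  0.2 -1.4 -0.9 -0.  -1.   0.1  0.2]
joint [ 0.6779  0.1772 -0.1672  2.0595]
[-1.   1.7 -0.6  0.4 -2.  -1.3 -0.7 -0.9 -1.1 -0.4]
```

View pics/w3p.png

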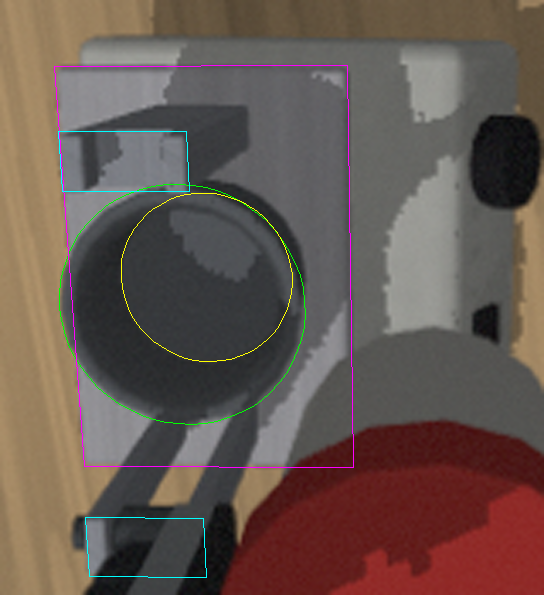

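```bash
cat >> h.py <<'E'
MX=[0.677,0.1774,-0.168,2.06]
hp0=hp
def hp(*q,MX=MX): return hp0(*q,MX=MX)
toolq0=toolq
def toolq(flip=1,MX=MX): return toolq0(flip,MX)
def inhead(P):
    Rh,o=headT(*MX[:3]); return Rh.T@(np.asarray(P)-o)*1e3
E
python3 - <<'E'
from h import *
q=toolq(-1); Rh=headT(*MX[:3])[0]
def st(s):
    print(s,round(read_time_s(),2),np.round(inhead(read_eef_pos()),1),"F",np.round(Rh.T@read_ft_force(),1),round(read_finger_gap(),4))
movel(hp(0,0,150),q,speed=.12); st("150")
p=camera_params("wrist"); im=read_camera("wrist"); cv2.imwrite("pics/w4.png",im[:,:,::-1]); np.save("w4.npy",p["camera_from_world"])
movel(hp(0,0,112),q,speed=.08); st("112")
for z in range(106,68,-6):
    movel(hp(0,0,z),q,speed=.06); st(z)
    if np.linalg.norm(read_ft_force())>12: print("stop"); break
im=read_camera("wrist"); cv2.imwrite("pics/w5.png",im[:,:,::-1])
im=read_camera("scene"); cv2.imwrite("pics/s5.png",cv2.resize(im[80:250,370:490,::-1],None,fx=3.5,fy=3.5))
E
```

```text
150 9.89 [ -0.7   0.5 150.4] F [-0.1  0.2 -0.8] 0.0476
112 10.57 [-1.000e-01  4.000e-01  1.122e+02] F [-0.1  0.2 -0.8] 0.0476
106 10.82 [  0.   -0.2 105.9] F [-0.3  0.4 -0.6] 0.0479
100 11.07 [-0.2 -0.4 99.6] F [-0.2 -0.7 -0.4] 0.0477
94 11.32 [ 0.5  0.5 94. ] F [ 0.3 -0.  -0.1] 0.0476
88 11.57 [ 0.3 -0.5 87.5] F [ 1.3  0.9 -2. ] 0.048
82 11.82 [ 0.3 -0.5 81.5] F [ 1.1  0.1 -1.9] 0.0478
76 12.07 [ 0.2 -0.3 75.5] F [ 1.5 -0.4 -1.9] 0.048
70 12.32 [ 0.2 -0.3 69.5] F [ 1.8 -0.1 -3. ] 0.0472
```

View pics/s5.png

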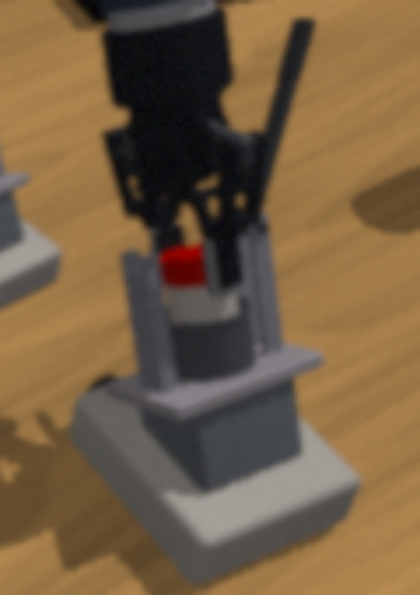

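View pics/w5.png

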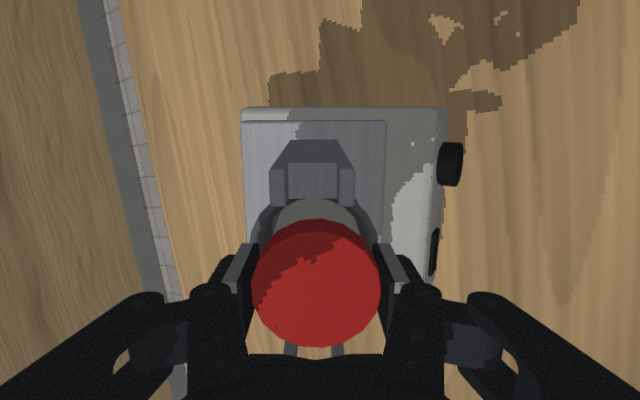

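The jar is in the cup, and the hook is untouched with its tab end still at crop (300,20). I'll press it gently home, release and retract.

```bash
python3 - <<'E'
from h import *
q=toolq(-1); Rh=headT(*MX[:3])[0]
def st(s):
    F=Rh.T@read_ft_force(); print(s,round(read_time_s(),2),np.round(inhead(read_eef_pos()),1),"F",np.round(F,1),round(read_finger_gap(),4)); return F
for z in (68.5,67,65.5,64,62.5):
    movel(hp(0,0,z),q,speed=.03); F=st(z)
    if F[2]>8: break
move_gripper(.085); st("open")
pause(.3)
movel(hp(0,0,170),q,speed=.15); st("up")
p=camera_params("wrist"); im=read_camera("wrist"); cv2.imwrite("pics/w6.png",im[:,:,::-1]); np.save("w6.npy",p["camera_from_world"])
im=read_camera("scene"); cv2.imwrite("pics/s6f.png",im[:,:,::-1]); cv2.imwrite("pics/s6.png",cv2.resize(im[80:250,370:490,::-1],None,fx=3.5,fy=3.5))
im=read_camera("top"); cv2.imwrite("pics/t6f.png",im[:,:,::-1])
print(np.round(proj([hp(0,0,75),hp(0,0,80)],p),1))
m=((im[:,:,0]>110)&(im[:,:,1]<50)&(im[:,:,2]<50))
E
```

```text
68.5 12.67 [ 0.2 -0.1 68.5] F [ 2.  -0.7 -1.2] 0.0478
67 12.92 [ 0.3 -0.1 67.3] F [ 1.  -2.5  4.3] 0.0475
65.5 13.17 [ 0.2  0.1 67.3] F [-0.3 -5.8 14.5] 0.0476
open 13.62 [-0.6  0.1 65.2] F [-0.3  0.9 -0.1] 0.0852
up 14.78 [ -0.2  -0.8 169.5] F [0.7 0.4 0.2] 0.085
[[313.8 210.5]
 [313.8 212.9]]
```

View pics/s6.png

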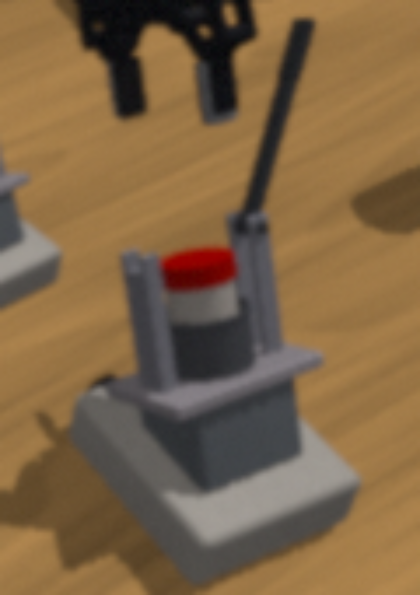

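View pics/w6.png

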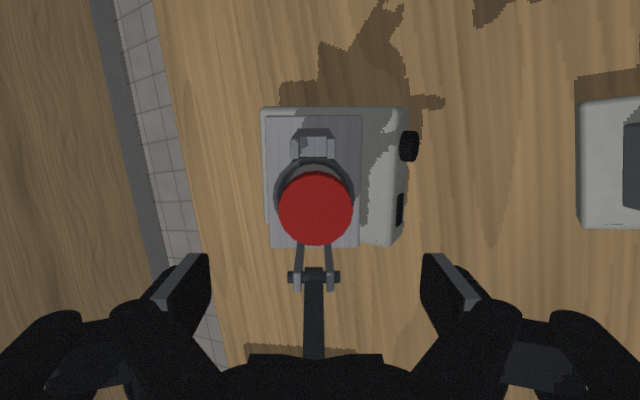

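Jar is home: contact came at TCP z=67.3, which puts its underside at about 4.5 mm (seat 5), and the lid is centred at (315,208) against a predicted (314,210). Next I'll pinch the hook tab across its width and follow the arc.

```bash
python3 - <<'E'
from h import *
q=toolq(-1); Rh=headT(*MX[:3])[0]
def st(s):
    F=Rh.T@read_ft_force(); print(s,round(read_time_s(),2),np.round(inhead(read_eef_pos()),1),"F",np.round(F,1),round(read_finger_gap(),4)); return F
arc=lambda a,r=114:hp(0,42-r*np.cos(a),84+r*np.sin(a))
print([inverse_kinematics(arc(a),q) is not None for a in np.linspace(2.06,0,12)])
movel(hp(0,95.5,265),q,speed=.15); st("above")
p=camera_params("wrist"); im=read_camera("wrist"); cv2.imwrite("pics/w7.png",im[:,:,::-1]); np.save("w7.npy",p["camera_from_world"])
print(np.round(proj([hp(0,42-134*np.cos(2.06),84+134*np.sin(2.06)),hp(0,42,84)],p)))
im=read_camera("top"); cv2.imwrite("pics/t7.png",im[:,:,::-1])
E
```

```text
[True, True, True, True, True, True, True, True, True, True, True, True]
above 15.97 [-2.000e-01  9.410e+01  2.639e+02] F [ 0.1 -0.4 -0.1] 0.0849
[[314. 245.]
 [314. 120.]]
```

View pics/w7.png

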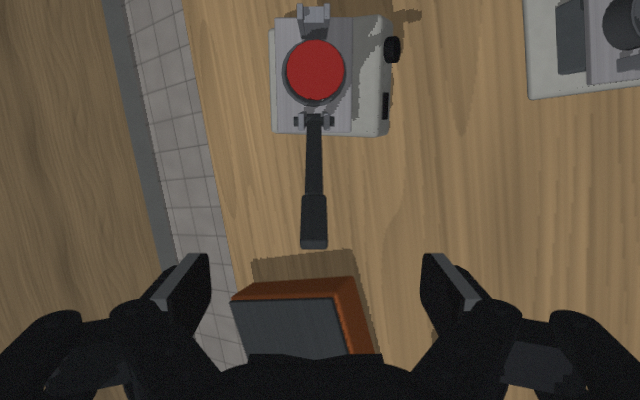

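The tab end is at (314,243) against a predicted (314,245), so the hook model holds.

```bash
python3 - <<'E'
from h import *
q=toolq(-1); Rh=headT(*MX[:3])[0]
def st(s):
    F=Rh.T@read_ft_force(); print(s,round(read_time_s(),2),np.round(inhead(read_eef_pos()),1),"F",np.round(F,1),round(read_finger_gap(),4)); return F
arc=lambda a,r=114:hp(0,42-r*np.cos(a),84+r*np.sin(a))
movel(arc(2.06),q,speed=.12); st("at tab")
move_gripper(.01,20); st("pinched")
for a in np.linspace(2.06,0.06,13)[1:]:
    movel(arc(a),q,speed=.1); F=st(f"{a:.2f}")
    if np.linalg.norm(F)>25: print("STOP"); break
    if a>1.5 or a<1: 
        im=read_camera("scene"); cv2.imwrite("pics/s8.png",cv2.resize(im[80:250,370:490,::-1],None,fx=3.5,fy=3.5))
E
```

```text
at tab 16.89 [1.000e-01 9.630e+01 1.852e+02] F [-0.9  1.1 -0.2] 0.0851
pinched 17.52 [  0.9  95.7 184.9] F [ 1.7 -0.1  1.2] 0.0156
1.89 17.87 [  0.9  78.1 192.5] F [2.4 0.3 1.6] 0.0156
1.73 18.26 [  0.9  60.  197. ] F [2.7 1.2 1.3] 0.0155
1.56 18.65 [  1.   41.1 198.5] F [4.6 0.7 3.1] 0.0157
1.39 19.04 [  1.   21.8 196.6] F [ 4.9 -0.4  3.3] 0.0155
1.23 19.38 [  1.1   3.1 191.5] F [ 3.9 -0.2  3.9] 0.0155
1.06 19.73 [  1.1 -14.3 183.4] F [ 6.9 -1.   0.6] 0.0158
0.89 20.07 [  1.1 -29.9 172.7] F [ 7.1 -0.2  0.1] 0.0158
0.73 20.46 [  1.2 -43.6 159.5] F [ 6.5 -0.4 -0. ] 0.0157
0.56 20.85 [  1.2 -55.2 144.3] F [ 7.9 -0.   0.7] 0.0155
0.39 21.24 [  1.3 -64.2 127.3] F [ 6.4 -1.1  0.8] 0.0159
0.23 21.63 [  1.3 -70.4 109.1] F [ 7.5 -1.7  0.7] 0.0156
0.06 22.02 [  1.3 -73.6  90.2] F [ 7.7 -2.   0.9] 0.0155
```

View pics/s8.png

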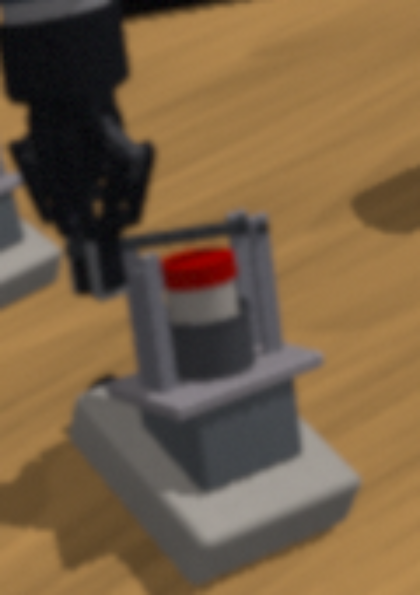

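```bash
python3 - <<'E'
from h import *
q=toolq(-1); Rh=headT(*MX[:3])[0]
def st(s):
    F=Rh.T@read_ft_force(); print(s,round(read_time_s(),2),np.round(inhead(read_eef_pos()),1),"F",np.round(F,1),round(read_finger_gap(),4)); return F
arc=lambda a,r=114:hp(0,42-r*np.cos(a),84+r*np.sin(a))
for a in (.03,.01,-.01,-.025,-.04):
    movel(arc(a),q,speed=.03); F=st(f"{a:.2f}")
    if F[2]>8: break
move_gripper(.085); st("open")
movel(hp(0,-76,160),q,speed=.15); st("up")
p=camera_params("wrist"); im=read_camera("wrist"); cv2.imwrite("pics/w9.png",im[:,:,::-1]); np.save("w9.npy",p["camera_from_world"])
print(np.round(proj([hp(0,42-134,84),hp(0,-42,84),hp(0,0,75)],p)))
im=read_camera("scene"); cv2.imwrite("pics/s9f.png",im[:,:,::-1]); cv2.imwrite("pics/s9.png",cv2.resize(im[80:250,370:490,::-1],None,fx=3.5,fy=3.5))
E
```

```text
0.03 22.34 [  1.3 -73.9  87. ] F [ 6.3 -2.   1.6] 0.0154
0.01 22.59 [  1.3 -74.   84.8] F [ 7.  -2.3  1.5] 0.0155
-0.01 22.84 [  1.4 -74.   82.5] F [ 6.1 -3.1  1.5] 0.0152
-0.03 23.09 [  1.3 -74.   80.8] F [ 6.7 -2.7  1.7] 0.0156
-0.04 23.34 [  1.4 -74.   79.1] F [ 7.1 -1.8  1.6] 0.0155
open 24.02 [ -0.2 -71.9  79.4] F [-0.1  0.8 -0.3] 0.0849
up 24.71 [  0.  -76.7 159.8] F [-0.3 -0.1  0.1] 0.0849
[[314. 193.]
 [314. 272.]
 [314. 322.]]
```

View pics/s9.png

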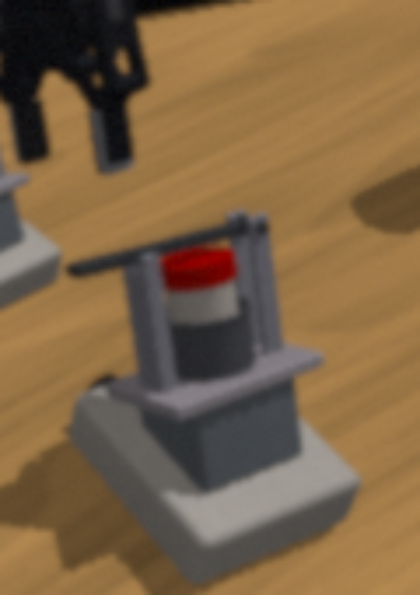

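View pics/w9.png

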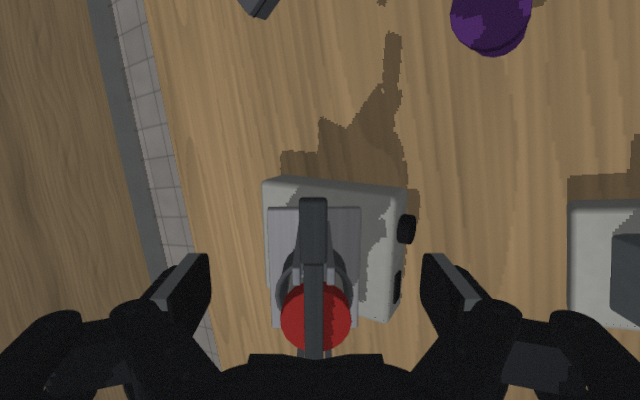

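The hook looks down but no stop was felt, because it slipped between the pads. I'll press it down from above with closed fingers until force builds.

```bash
python3 - <<'E'
from h import *
q=toolq(-1); Rh=headT(*MX[:3])[0]
def st(s):
    F=Rh.T@read_ft_force(); print(s,round(read_time_s(),2),np.round(inhead(read_eef_pos()),1),"F",np.round(F,1),round(read_finger_gap(),4)); return F
move_gripper(0.0,20); st("closed")
movel(hp(0,-76,120),q,speed=.12); st("120")
for z in np.arange(116,92,-2):
    movel(hp(0,-76,z),q,speed=.04); F=st(f"{z:.1f}")
    if F[2]>12: break
im=read_camera("scene"); cv2.imwrite("pics/s10.png",cv2.resize(im[80:250,370:490,::-1],None,fx=3.5,fy=3.5))
pause(.2); st("hold")
movel(hp(0,-76,180),q,speed=.15); st("up")
p=camera_params("wrist"); im=read_camera("wrist"); cv2.imwrite("pics/w11.png",im[:,:,::-1]); np.save("w11.npy",p["camera_from_world"])
im=read_camera("scene"); cv2.imwrite("pics/s11f.png",im[:,:,::-1]); cv2.imwrite("pics/s11.png",cv2.resize(im[80:250,370:490,::-1],None,fx=3.5,fy=3.5))
S=camera_params("scene")
for a in (0,.05,.1): print(a,np.round((proj([hp(0,42-134*np.cos(a),84+134*np.sin(a)),hp(0,42,84)],S)-[370,80])*3.5))
E
```

```text
closed 25.57 [ 1.0e-01 -7.6e+01  1.6e+02] F [-0.3 -0.8  0.4] -0.0
120 26.06 [ -0.3 -75.7 120. ] F [-0.2  0.7  0.6] 0.0
116.0 26.31 [  0.3 -75.8 116.4] F [-0.1  0.4  0. ] 0.0
114.0 26.56 [ 1.000e-01 -7.600e+01  1.141e+02] F [-0.6  1.2  0.6] 0.0002
112.0 26.81 [-1.000e-01 -7.610e+01  1.119e+02] F [ 0.5  0.7 -0.6] -0.0
110.0 27.06 [-1.000e-01 -7.600e+01  1.098e+02] F [-0.5 -0.1 -0. ] 0.0
108.0 27.31 [-1.000e-01 -7.610e+01  1.079e+02] F [0.9 0.4 0.5] -0.0001
106.0 27.56 [  0.2 -75.7 106.2] F [-1.  -0.8  4.1] -0.0003
104.0 27.81 [  0.2 -75.7 105.7] F [-2.4 -4.3 20.4] 0.0
hold 28.06 [  0.3 -75.7 105.7] F [-3.1 -4.4 19.8] -0.0001
up 28.72 [-1.000e-01 -7.680e+01  1.795e+02] F [-0.1 -0.2 -0.6] -0.0
0 [[ 69. 281.]
 [244. 222.]]
0.05 [[ 67. 270.]
 [244. 222.]]
0.1 [[ 66. 260.]
 [244. 222.]]
```

View pics/s11.png

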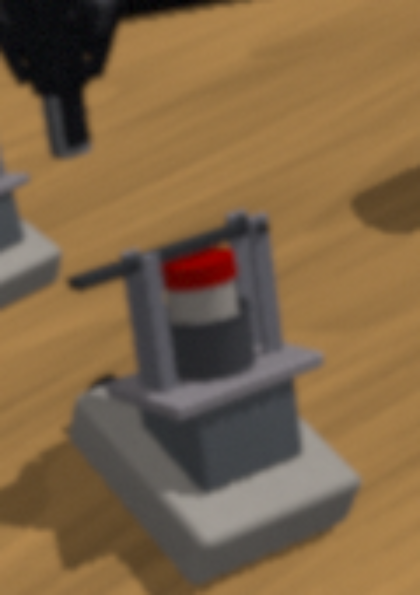

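View pics/w11.png

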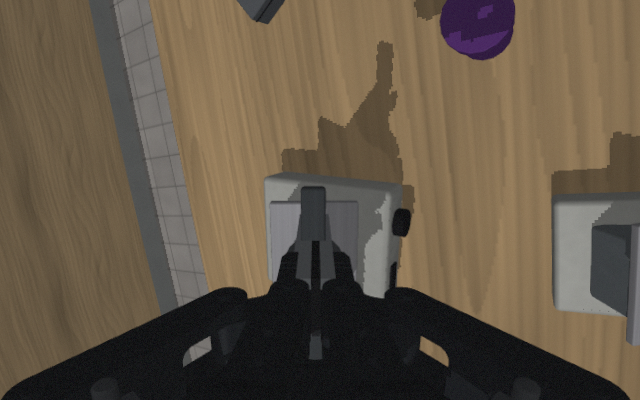

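The tab end dropped from row about 270 to about 282 (closed prediction 281), a firm stop was felt at 20 N, and the bar sits in the fork. I'll check the bystanders, then hand in.

```bash
python3 - <<'E'
from h import *
a=cv2.imread("pics/scene0.png"); im=read_camera("scene"); b=im[:,:,::-1]
for i in (a,b):
    m=((i[:,:,2]>110)&(i[:,:,1]<50)&(i[:,:,0]<50)).astype(np.uint8); N,_,st,ce=cv2.connectedComponentsWithStats(m)
    print([np.round(ce[j],1).tolist() for j in range(1,N) if st[j,4]>40])
d=np.abs(a.astype(int)-b).sum(2)[260:320,330:375]; print("slide box diff",d.max())
print(read_ft_force(),read_time_s())
sign_off()
E
```

```text
[[287.6, 211.6], [243.5, 238.4], [189.1, 252.6], [16.0, 284.0], [34.0, 314.8]]
[[430.4, 154.9], [243.5, 238.5], [189.0, 252.6], [16.1, 284.0], [34.0, 314.9]]
slide box diff 21
[ 1.60764423 -0.01585775  0.80239048] 28.8667
the job is handed in; nothing more can be done
```

The tall, medium-width jar is in the larger mixer's tilted cup, lid up, with the hook closed over it. I handed the job in at about 29 s; sign-off reports no verdict.

- **Jar:** I gripped it by the lid and lowered it along the cup's axis, with the hook still open at about 2.06 rad. I felt the cup floor at the expected depth: underside about 4.5 mm in head coordinates, against 5 mm for the seat. After release the lid sat within 2–3 pixels of its predicted place.
- **Hook:** I pinched the tab, swung it down the arc and let go. That first close stopped short: the tab slipped between the pads and no stop was felt. I then pressed it down with closed fingers to a firm stop at about 20 N. In the last picture the tab end is at crop row 282, against 281 predicted for fully closed and 270 for 0.05 rad open. That estimate is only good to a pixel or two.
- **Bystanders:** The slim and squat jars are within 0.1 pixel of where they started, and the slide box shows no visible change.
- **Robot:** At hand-in the gripper was about 70 mm above the tab, touching nothing.

One disagreement: my first mixer position, from the scene and top cameras, was about 4 mm off the wrist-camera view. I used a refit that included the wrist picture, and the insertion forces stayed under 4 N until the jar reached the floor.

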